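# Seat the filter cartridge and hold the reader's sprung lid at its set angle

### The arm

A 7-joint arm with a two-finger parallel gripper is mounted at the origin on the work surface; the furniture and walls round the work are solid. World frame = base frame: x ahead of the robot, y to its left, z up, the work surface at z = 0. Lengths are in m, angles in rad, forces in N, time in s.
With the tool pointing down it reaches from about 0.35 to 0.9 m from the base axis. Payload 8.1 kg.
Tool frame: the origin (TCP) lies midway between the tips of the shut fingers; the grasp point (between the pads) lies 19 mm behind it (env.grip_depth is the distance from the TCP to the grasp point, in m); z points along the fingers, y is the direction in which the jaws open and shut (so a half turn about z gives the same grasp; the last joint's range is limited). The gripper opens to 85 mm and grips with 20 to 120 N. Pads are 22 mm wide; open, the fingers measure 114 mm over their backs; the gripper's body (76 mm by 85 mm) begins 54 mm behind the grasp point. The pads swing forward as they close: fully open they stand 13 mm farther back than shut.
Start: joints at [1.195, 0.434, 0.025, 1.573, -0.012, 1.134, -0.075], TCP at [0.168, -0.602, 0.231] pointing down, gripper open.
Joint ranges: [-2.62, 2.62], [-0.44, 2.09], [-1.27, 1.32], [0.08, 2.57], [-1.32, 4.46], [0.12, 2], [-2.74, 2.74]. Speed limits (rad/s): [2.22, 2.22, 3.01, 3.01, 3.14, 3.14, 3.14].

### API

Orientations are given as a rotation vector (axis times angle).
In Python, from cell import env gives the robot as it stands.
- The arm moves only by the tool play_rows, never from a script. Its argument "moves" is a list of rows, each an object with "delta_pos": the shift along the tool's x, y, z in mm, a list of three; "angular": the turn, a rotation vector about the tool's x, y, z in rad, a list of three. In form: [{"delta_pos": [tx, ty, tz], "angular": [ax, ay, az]}, ...]. A call has 1 to 20 rows; each row shifts and turns the commanded pose from where the row before left it, along the tool's axes as they then stand; what a row does not reach is not made up. A row lasts 1/12 s, in which the tool goes at most 41.7 mm and 7.16 degrees, less where a joint would pass 70% of its speed; a pose out of reach is approached as far as the arm can. A call with a gripper value outside its range is refused whole. "gripper" is the gripper's target within -1 to 1 (shut at 1, half-way at 0, fully open at -1), set as the call begins (left out, the last holds). The fingers move at their own pace and stop on an object; the grip force is fixed at half the most. Time passes only in rows, so rows that do not move let the fingers close. It gives the time, the measured TCP pose, the force and the opening at its end, in the units of the state.
- env.get_obs(): the state, without advancing time (a new reading comes with each control period).
- env.read_camera(name): name is "scene" or "top" or "wrist"; returns (picture, depth): 400x640x3 uint8, red, green, blue; 400x640 float32, m along the optical axis (not along the pixel's ray), 0 where there is no reading.
- env.calibration(name): a dict with "K" (3x3 intrinsics, pixels), "xyz" and "rotation" of the camera in the world; the wrist camera has in their place "tool_from_camera" (4x4, takes a point from camera to tool coordinates, whose origin is the TCP and whose axes are the flange's). Camera axes: x right, y up, looking along -z (the intrinsics and any distortion apply to the point x, -y, -z); pixel columns grow to the right and rows downward; lengths in m; the calibration is good to about 2 mm. A picture is of the moment at which its call begins: read the wrist's pose just before it. calibration takes no time and is no camera call.
- env.hand_in(): hands the job in, once; it reports no verdict.
The state is a dict: "time_s": time; "joint_positions": joint angles; "qd": joint speeds; "effort": joint torques, N m; "eef_pos": TCP position; "ee_rot": TCP orientation; "force": force on the tool from outside, world axes, zero at the start; "ft_torque": the same for the moment, N m; "width": finger opening in m.
Only numpy, scipy, OpenCV 4.12 (cv2) and the standard library are available. Lean on these libraries where they do the work, as an engineer would, in place of code of your own. Each camera call takes 0.05 s, during which the arm holds its last target. There are 200 camera calls.

### The job

Load the loose filter cartridge into the recess in the bench reader's deck and press it firmly down until its shoulders are flush with the deck. Then lift the reader's sprung lid by its bar handle until the lid lines up with the angle pointer on the side of the reader, and finish while still holding it there, at rest: let go and it snaps shut. Leave the angle pointer as it is set and do not disturb the things standing around.

Things in the scene. Friction and masses are not known exactly. Their poses are not given: they have to be found in the camera images.
- reader: white bench reader, fixed, 150 (x) x 220 (y) x 70 high; origin at the centre of its underside; -x is the front, facing the robot. Towards +y a chamber under the grey lid, hinged at the rear (+x); towards -y a flat deck 70 above the bench with the recess. Beside the lid at y = 110 to 130 stands a grey cheek with a curved aluminium angle plate and the angle pointer, up to 170 above the bench.
- recess (a point): centre of the mouth of the rectangular recess, level with the deck's top (70 above the bench); axes are those of the reader. The opening is 48 along x by 34 along y with 2 mm chamfers, 24 deep, flat floor.
- cartridge_rib (a point): centre of the grip rib of the loose grey filter cartridge (about 80 g): a block 44 (x) x 30 (y) x 24 high with a rib on top in its middle, 36 (x) x 10 (y) x 30 high; grip across the rib's 10 mm (along y). This point is 15 above the block's shoulders, 39 above the underside, 15 below the rib's top. x along the rib and long side, z up. It fits either way round.
- cartridge_face (a point): centre of the cartridge at the level of its shoulders (top of the 44 x 30 block, 24 above the underside); level with recess when the cartridge is fully down.
- lid: grey lid plate 148 (x) x 136 (y) x 8, 150 g. Origin on the hinge axis, mid width and thickness; the plate runs along its own -x; hinge axis = its y. Shut, its axes are the reader's; it opens about +y, front rising, z leaning to the reader's +x, 0 to 1.3 rad. A spring pulls it shut: 0.48 N m when shut, +0.6 N m per rad; with its weight 3 to 6 N up at the handle hold it.
- lid_bar (a point): middle of the handle's round steel bar: 10 diameter, 84 long along y, 193 from the hinge axis (along the lid's -x) in the lid's plane, 74 above the bench when shut. Rods hold its ends 45 in front of the lid's edge; 40 are free between bar and lid, only bench below. Pinch it from above, fingers before and behind it (opened 50 or less); it turns between the fingers as the lid rises.
- lid_hinge (a point): the point on the hinge axis in the middle of the lid, 74 above the bench, 68 behind the reader's centre; fixed to the reader, with its axes.
- angle_pointer: preset angle pointer, a narrow steel arm 125 long with a round button at its tip, outside (+y of) the angle plate. Origin on the lid's hinge axis; it points along its own -x and turns about the same axis in the same sense as the lid: the lid is at the set angle when both are parallel. Set differently each time, 0.35 to 0.8 rad above level; held by friction; it does not stop the lid.
- pointer_tip (a point): centre of the button at the tip of the angle pointer, 118 from the hinge axis.
- dropper_bottle: bystander: small white dropper bottle with a black cap, 33 x 33 x 70, loose; origin at its underside.
- small_beaker: bystander: small beaker 52 x 52 x 63, loose; origin at its underside.
- carton: bystander: white reagent carton 63 x 105 x 50, loose; origin at its underside.
Not all that is in view belongs to the job. What is shaped like the part that bears cartridge_rib but orange or turquoise is not meant.

How it is judged:
By the outcome, as a careful person would: the job done as asked, in the order asked, and still so for the second after the job is handed in, while the arm keeps its last pose, push and grip.
It also fails if it takes over 54 s, if anything falls off the work surface, if the arm or the gripper's body presses on something with over 40 N, if the wrist force passes 120 N, or if a joint passes its speed limit or range.

## Working session

There is one attempt and no reset: what is moved stays moved. The work goes in short steps, Python scripts to look and compute and a tool call to move; the robot and the scene stay as the last step left them, time stands still between calls to the robot, and variables do not carry over. Pictures are saved under pics/ and viewed, about 8 in all and at most 12, crops included, and the job is handed in when it is done.

Besides the shell and the picture viewer there is one more tool, called after ">>>" as name(argument=value, ...), one argument or row to a line, values as JSON. play_rows: Moves the arm, as the interface text tells. Its arguments: {"type":"object","properties":{"moves":{"type":"array","items":{"type":"object","properties":{"delta_pos":{"type":"array","items":{"type":"number"}},"angular":{"type":"array","items":{"type":"number"}}}}},"gripper":{"type":"number"}},"required":["moves"]}

```bash
mkdir -p pics; cat > h.py <<'E'
import numpy as np, cv2
from scipy.spatial.transform import Rotation as R
from cell import env
def rot(c):
    r=np.array(c["rotation"],float)
    return r if r.shape==(3,3) else R.from_rotvec(r.ravel()).as_matrix()
def cam(name):
    c=env.calibration(name)
    if name=="wrist":
        o=env.get_obs(); T=np.eye(4); T[:3,:3]=R.from_rotvec(o["ee_rot"]).as_matrix(); T[:3,3]=o["eef_pos"]
        T=T@np.array(c["tool_from_camera"]); return np.array(c["K"]),T[:3,:3],T[:3,3],c
    return np.array(c["K"]),rot(c),np.array(c["xyz"]),c
def ray(C,u,v):
    K,Rm,p,_=C
    d=np.array([(u-K[0,2])/K[0,0],-(v-K[1,2])/K[1,1],-1.]); return p,Rm@d
def onz(C,u,v,z):
    p,d=ray(C,u,v); return p+d*(z-p[2])/d[2]
def cloud(C,D):
    K,Rm,p,_=C
    v,u=np.mgrid[:D.shape[0],:D.shape[1]]
    P=np.stack([(u-K[0,2])/K[0,0]*D,-(v-K[1,2])/K[1,1]*D,-D],-1)
    return P@Rm.T+p
def save(n,im): cv2.imwrite("pics/"+n,im[...,::-1])
E
python3 - <<'E'
from h import *
for n in("scene","top","wrist"):
    C=cam(n); print(n,C[3])
    im,D=env.read_camera(n); np.savez("pics/%s0.npz"%n,im=im,D=D,R=C[1],p=C[2],K=C[0]); save(n+"0.png",im)
print(env.get_obs())
E
```

```text
scene {'K': array([[397.8660989 ,   0.        , 318.87193691],
       [  0.        , 397.8660989 , 200.09865134],
       [  0.        ,   0.        ,   1.        ]]), 'xyz': array([0.17349945, 0.55827674, 0.97387779]), 'rotation': array([ 0.24765621, -0.84568717, -2.4201132 ])}
top {'K': array([[510.73528871,   0.        , 314.55858914],
       [  0.        , 510.73528871, 198.08418062],
       [  0.        ,   0.        ,   1.        ]]), 'xyz': array([ 0.24997761, -0.02410587,  1.89146546]), 'rotation': array([ 0.13108856, -0.14536792, -1.55835111])}
wrist {'K': array([[335.2102371 ,   0.        , 315.41608839],
       [  0.        , 335.2102371 , 197.85680053],
       [  0.        ,   0.        ,   1.        ]]), 'tool_from_camera': array([[ 3.32527908e-04,  9.56008017e-01,  2.93340350e-01,
         7.32919398e-02],
       [ 9.99999767e-01, -1.43028277e-04, -6.67455572e-04,
        -2.36486029e-04],
       [-5.96136913e-04,  2.93340503e-01, -9.56007842e-01,
        -1.42716728e-01],
       [ 0.00000000e+00,  0.00000000e+00,  0.00000000e+00,
         1.00000000e+00]])}
{'time_s': 0.15, 'joint_positions': array([ 1.19543532,  0.43510403,  0.02499792,  1.57381972, -0.011607  ,
        1.13402586, -0.07510896]), 'qd': array([-0.00225634, -0.00356167,  0.00070066, -0.00334527,  0.00063744,
        0.00235124, -0.00108691]), 'effort': array([ 1.59799412e-03, -6.70886564e+01,  1.02606811e+00, -3.16449952e+01,
        1.57467654e-02,  9.08684393e-03,  4.48012179e-05]), 'eef_pos': array([ 0.16821895, -0.60156362,  0.23070744]), 'ee_rot': array([-3.11127481e+00, -4.26806885e-01,  4.36817932e-04]), 'force': array([0.38385891, 0.03446518, 0.17928824]), 'ft_torque': array([ 0.0441742 ,  0.03954412, -0.06231545]), 'width': 0.08565218161384046}
```

View pics/top0.png

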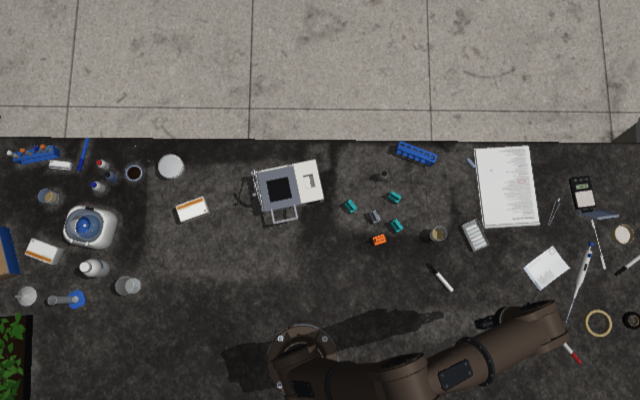

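View pics/scene0.png

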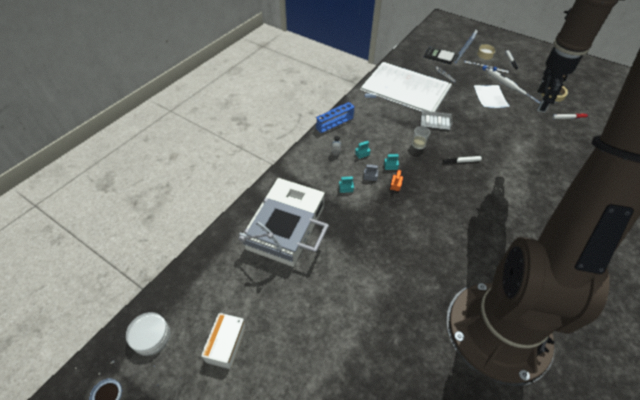

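The top view shows the reader at about (288,190), with its deck towards the right and the lid handle at (285,213). Candidates for the cartridge:
- turquoise at (351,206), (394,197) and (397,226)
- orange at (379,240)
- grey at (375,216), which matches the description and is my choice

I'll check it in a close crop.

```bash
python3 - <<'E'
from h import *
t=np.load("pics/top0.npz"); s=np.load("pics/scene0.npz")
a=cv2.resize(t["im"][140:260,235:435],None,fx=4,fy=4,interpolation=cv2.INTER_CUBIC)[:, :800]
b=cv2.resize(s["im"][130:270,230:410],(540,420),interpolation=cv2.INTER_CUBIC)
save("c1.png",a[:480]); save("c2.png",cv2.resize(s["im"][130:270,230:410],(760,591),interpolation=cv2.INTER_CUBIC))
C=(t["K"],t["R"],t["p"],0)
for u,v in((375,216),(351,206),(394,197),(397,226),(379,240)): print(onz(C,u,v,.03).round(3))
for u,v in((254,172),(318,160),(324,198)): print(onz(C,u,v,.07).round(3))
E
```

```text
[ 0.516 -0.263  0.03 ]
[ 0.553 -0.175  0.03 ]
[ 0.588 -0.335  0.03 ]
[ 0.48  -0.343  0.03 ]
[ 0.428 -0.276  0.03 ]
[0.669 0.182 0.07 ]
[ 0.717 -0.051  0.07 ]
[ 0.575 -0.074  0.07 ]
```

View pics/c1.png

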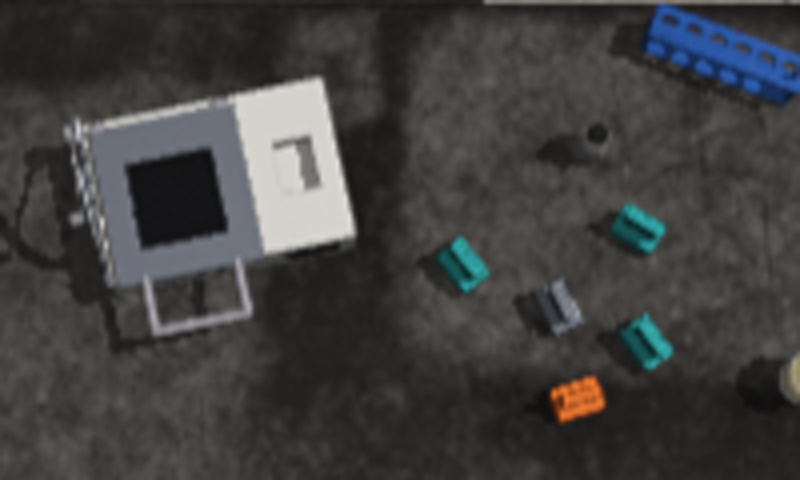

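View pics/c2.png

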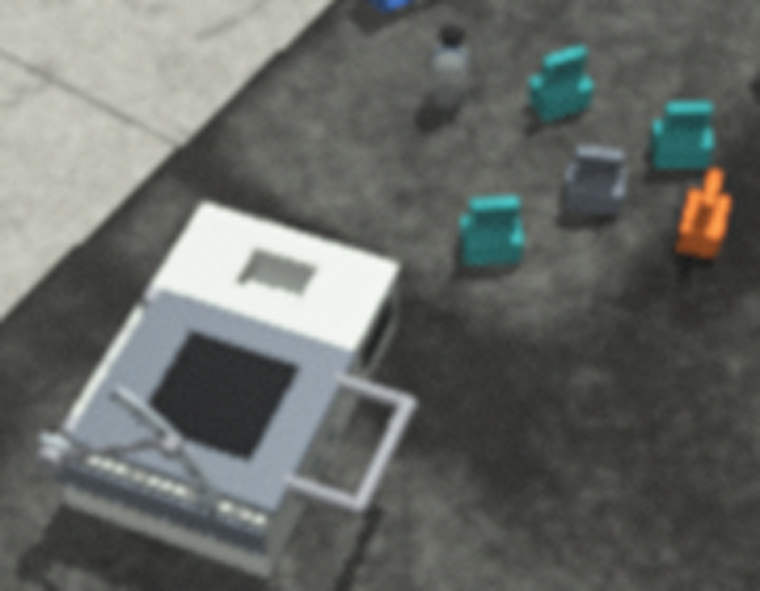

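The crop shows the grey cartridge upright at crop (557,305) on the bench. The orange and turquoise lookalikes stand around it, and the recess is open at crop (298,165). Next I'll move the wrist above the cartridge to measure it.

```bash
cat >> h.py <<'E'
def plan(target,yaw=None,axis=1):
    """tool-frame shift (mm) to target TCP; turn about tool z so tool y lies along world direction yaw (mod pi)"""
    o=env.get_obs(); Rm=R.from_rotvec(o["ee_rot"]).as_matrix()
    d=Rm.T@(np.array(target)-o["eef_pos"])*1000
    print("tool shift mm",d.round(1),"x",Rm[:,0].round(3),"y",Rm[:,1].round(3),"z",Rm[:,2].round(3))
    if yaw is not None:
        w=Rm.T@np.array([np.cos(yaw),np.sin(yaw),0]); a=np.arctan2(-w[0],w[1]); a=(a+np.pi/2)%np.pi-np.pi/2
        print("turn about tool z",a.round(4), "j7",o["joint_positions"][6].round(2))
    z=np.array([0,0,-1.]); e=np.cross(Rm[:,2],z); print("level turn tool",(Rm.T@e).round(4))
E
python3 - <<'E'
from h import *
plan([.49,-.263,.25])
E
```

```text
tool shift mm [ 401.1 -239.4  -19.1] x [ 0.963  0.269 -0.   ] y [ 0.269 -0.963 -0.001] z [-0.     0.001 -1.   ]
level turn tool [-0.0012  0.0001  0.    ]
```

>>> play_rows(
  moves=[
    {"delta_pos":[33,-16.6,-1.4]},
    {"delta_pos":[33,-16.6,-1.4]},
    {"delta_pos":[33,-16.6,-1.4]},
    {"delta_pos":[33,-16.6,-1.4]},
    {"delta_pos":[33,-16.6,-1.4]},
    {"delta_pos":[33,-16.6,-1.4]},
    {"delta_pos":[33,-16.6,-1.4]},
    {"delta_pos":[33,-16.6,-1.4]},
    {"delta_pos":[33,-16.6,-1.4]},
    {"delta_pos":[33,-16.6,-1.4]},
    {"delta_pos":[33,-16.6,-1.4]},
    {"delta_pos":[33,-16.6,-1.4]},
    {"delta_pos":[33,-16.6,-1.4]},
    {"delta_pos":[33,-16.6,-1.4]},
    {"delta_pos":[0,0,0]},
  ],
  gripper=-0.3,
)

```text
invalid input
```

```bash
python3 - <<'E'
from h import *
o=env.get_obs(); print(o["time_s"],o["eef_pos"],o["width"])
C=cam("wrist"); im,D=env.read_camera("wrist"); np.savez("pics/w1.npz",im=im,D=D,R=C[1],p=C[2],K=C[0]); save("w1.png",im)
P=cloud(C,D); hsv=cv2.cvtColor(im,cv2.COLOR_RGB2HSV)
# top-of-rib and shoulder by depth near the grey cartridge
near=(np.hypot(P[...,0]-.516,P[...,1]+.263)<.045)&(D>0)
for lo,hi in((.045,.065),(.018,.032)):
    m=near&(P[...,2]>lo)&(P[...,2]<hi)
    q=P[m]; r=cv2.minAreaRect((q[:,:2]*1000).astype(np.float32)); print(m.sum(),q.mean(0).round(4),q.max(0).round(4),r)
E
```

```text
0.15 [ 0.16821895 -0.60156362  0.23070744] 0.08565218161384046<stdin>:9: RuntimeWarning: Mean of empty slice.
  ret = um.true_divide(
Traceback (most recent call last):
ValueError: zero-size array to reduction operation maximum which has no identity
```

View pics/w1.png

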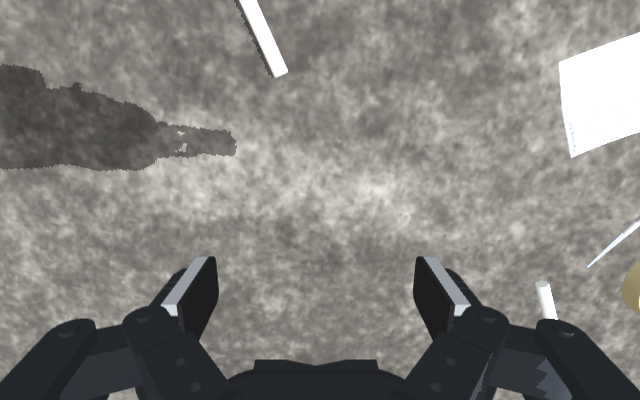

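That picture is the start pose, because the move was refused: each row needs both fields. I'll send it again.

>>> play_rows(
  moves=[
    {"delta_pos":[33,-16.6,-1.4],"angular":[0,0,0]},
    {"delta_pos":[33,-16.6,-1.4],"angular":[0,0,0]},
    {"delta_pos":[33,-16.6,-1.4],"angular":[0,0,0]},
    {"delta_pos":[33,-16.6,-1.4],"angular":[0,0,0]},
    {"delta_pos":[33,-16.6,-1.4],"angular":[0,0,0]},
    {"delta_pos":[33,-16.6,-1.4],"angular":[0,0,0]},
    {"delta_pos":[33,-16.6,-1.4],"angular":[0,0,0]},
    {"delta_pos":[33,-16.6,-1.4],"angular":[0,0,0]},
    {"delta_pos":[33,-16.6,-1.4],"angular":[0,0,0]},
    {"delta_pos":[33,-16.6,-1.4],"angular":[0,0,0]},
    {"delta_pos":[33,-16.6,-1.4],"angular":[0,0,0]},
    {"delta_pos":[33,-16.6,-1.4],"angular":[0,0,0]},
    {"delta_pos":[33,-16.6,-1.4],"angular":[0,0,0]},
    {"delta_pos":[33,-16.6,-1.4],"angular":[0,0,0]},
    {"delta_pos":[0,0,0],"angular":[0,0,0]},
  ],
  gripper=-0.3,
)

```text
time_s: 1.45
eef_pos: [0.5563, -0.2454, 0.2509]
ee_rot: [-3.106, -0.442, -0.006]
force: [-0.3, 1.2, 0.2]
width: 0.0553
```

```bash
python3 - <<'E'
from h import *
o=env.get_obs(); print(o["time_s"],o["eef_pos"],o["width"])
C=cam("wrist"); im,D=env.read_camera("wrist"); np.savez("pics/w2.npz",im=im,D=D,R=C[1],p=C[2],K=C[0]); save("w2.png",im)
P=cloud(C,D)
near=(np.hypot(P[...,0]-.516,P[...,1]+.263)<.045)&(D>0)
for lo,hi in((.045,.065),(.018,.032)):
    m=near&(P[...,2]>lo)&(P[...,2]<hi)
    q=P[m]; print(m.sum())
    if m.sum()>5: r=cv2.minAreaRect((q[:,:2]*1000).astype(np.float32)); print(q.mean(0).round(4),r, np.median(q[:,2]))
E
```

```text
1.45 [ 0.55633879 -0.24544269  0.25085064] 0.055298615708465
329
[ 0.5194 -0.2614  0.0533] ((518.1427612304688, -261.6253662109375), (35.58884048461914, 11.27834701538086), 25.706743240356445) 0.0537804633024615
631
[ 0.5212 -0.2608  0.0239] ((517.9547729492188, -261.7891540527344), (43.956214904785156, 30.009517669677734), 26.956989288330078) 0.024002926990325912
```

View pics/w2.png

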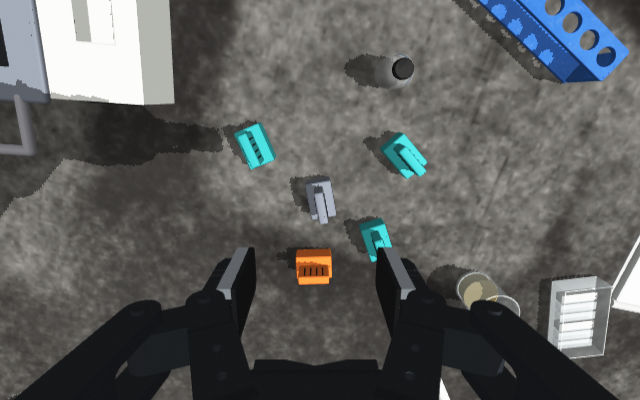

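The wrist view shows the grey cartridge at (320,198). Its measured rib is 35.6 x 11 at z 54 mm and its shoulders are 44 x 30 at z 24 mm, both matching the description. The centre is (0.518,-0.2617) with the long axis at 26.5°.

```bash
python3 - <<'E'
from h import *
plan([.518,-.2617,.11],np.radians(116.5))
E
```

```text
tool shift mm [-38.1   2.6 140.5] x [0.961 0.276 0.002] y [ 0.276 -0.961 -0.002] z [ 0.001  0.002 -1.   ]
turn about tool z -0.1824 j7 -1.01
level turn tool [-0.0019 -0.0017  0.    ]
```

>>> play_rows(
  moves=[
    {"delta_pos":[-9.5,0.65,35],"angular":[0,0,0]},
    {"delta_pos":[-9.5,0.65,35],"angular":[0,0,0]},
    {"delta_pos":[-9.5,0.65,35],"angular":[0,0,0]},
    {"delta_pos":[-9.6,0.65,35],"angular":[-0.002,-0.002,0]},
    {"delta_pos":[0,0,0],"angular":[0,0,-0.09]},
    {"delta_pos":[0,0,0],"angular":[0,0,-0.092]},
    {"delta_pos":[0,0,0],"angular":[0,0,0]},
    {"delta_pos":[0,0,0],"angular":[0,0,0]},
  ],
)

```text
time_s: 2.17
eef_pos: [0.5143, -0.2672, 0.1109]
ee_rot: [3.06, 0.702, -0.003]
force: [-0.2, 0.2, -0.3]
width: 0.0553
```

```bash
python3 - <<'E'
from h import *
plan([.518,-.2617,.028],np.radians(116.5))
C=cam("wrist"); im,D=env.read_camera("wrist")
P=cloud(C,D)
near=(np.hypot(P[...,0]-.518,P[...,1]+.262)<.035)&(D>0)
for lo,hi in((.045,.062),(.018,.032)):
    m=near&(P[...,2]>lo)&(P[...,2]<hi)
    q=P[m]; print(m.sum())
    if m.sum()>5: r=cv2.minAreaRect((q[:,:2]*1000).astype(np.float32)); print(r, np.median(q[:,2]))
print(env.get_obs()["width"])
E
```

```text
tool shift mm [ 5.9 -3.5 82.9] x [ 0.9    0.436 -0.002] y [ 0.436 -0.9    0.002] z [-0.001 -0.003 -1.   ]
turn about tool z -0.0116 j7 -0.85
level turn tool [0.0017 0.0024 0.    ]
921
((518.0352172851562, -261.4929504394531), (35.945369720458984, 11.317230224609375), 26.544509887695312) 0.0538667812786944
1617
((517.980712890625, -261.3274841308594), (43.839412689208984, 29.39919090270996), 26.6911678314209) 0.023980120582655445
0.05560492463045254
```

>>> play_rows(
  moves=[
    {"delta_pos":[5.9,-3.5,20],"angular":[0.002,0.002,-0.012]},
    {"delta_pos":[0,0,31],"angular":[0,0,0]},
    {"delta_pos":[0,0,20],"angular":[0,0,0]},
    {"delta_pos":[0,0,0],"angular":[0,0,0]},
    {"delta_pos":[0,0,0],"angular":[0,0,0]},
    {"delta_pos":[0,0,0],"angular":[0,0,0]},
  ],
)

```text
time_s: 2.72
eef_pos: [0.5193, -0.2612, 0.0413]
ee_rot: [3.056, 0.725, 0.001]
force: [-0.2, -0.3, 0.2]
width: 0.055
```

```bash
python3 - <<'E'
from h import *
plan([.518,-.2615,.028],np.radians(116.6))
E
```

```text
tool shift mm [-1.3 -0.3 13.3] x [0.894 0.449 0.001] y [ 0.449 -0.894  0.001] z [ 0.001 -0.001 -1.   ]
turn about tool z 0.0013 j7 -0.87
level turn tool [ 0.001  -0.0007  0.    ]
```

>>> play_rows(
  moves=[
    {"delta_pos":[-1.2,-0.3,7],"angular":[0,0,0]},
    {"delta_pos":[0,0,6.2],"angular":[0,0,0]},
    {"delta_pos":[0,0,0],"angular":[0,0,0]},
    {"delta_pos":[0,0,0],"angular":[0,0,0]},
  ],
)

```text
time_s: 3.05
eef_pos: [0.517, -0.261, 0.0266]
ee_rot: [-3.056, -0.726, 0.001]
force: [0.1, -0.8, 0.1]
width: 0.0556
```

>>> play_rows(
  moves=[
    {"delta_pos":[0,0,0],"angular":[0,0,0]},
    {"delta_pos":[0,0,0],"angular":[0,0,0]},
    {"delta_pos":[0,0,0],"angular":[0,0,0]},
    {"delta_pos":[0,0,0],"angular":[0,0,0]},
    {"delta_pos":[0,0,0],"angular":[0,0,0]},
    {"delta_pos":[0,0,0],"angular":[0,0,0]},
  ],
  gripper=1,
)

```text
time_s: 3.55
eef_pos: [0.5172, -0.261, 0.0267]
ee_rot: [-3.056, -0.726, 0.001]
force: [-0.0, -0.3, -0.9]
width: 0.0093
```

```bash
python3 - <<'E'
from h import *
# reader front/deck direction, from the first top view
t=np.load("pics/top0.npz"); C=(t["K"],t["R"],t["p"],0)
hsv=cv2.cvtColor(t["im"],cv2.COLOR_RGB2HSV)
P=cloud(C,t["D"]); m=(np.abs(P[...,2]-.07)<.006)&(np.hypot(P[...,0]-.65,P[...,1]-.05)<.2)
print(m.sum(),cv2.minAreaRect((P[m][:,:2]*1000).astype(np.float32)))
m2=m&(hsv[...,2]>190)&(hsv[...,1]<40); print(m2.sum(),cv2.minAreaRect((P[m2][:,:2]*1000).astype(np.float32)),np.median(P[m2][:,2]))
plan([.63,-.06,.25])
E
```

```text
1590 ((596.0468139648438, 55.96733093261719), (209.33526611328125, 239.51132202148438), 12.203670501708984)
523 ((632.4336547851562, 8.809616088867188), (146.6399688720703, 133.75730895996094), 13.699546813964844) 0.06842605484528064
tool shift mm [ 191.1 -128.8 -223.3] x [ 0.893  0.45  -0.   ] y [ 0.45  -0.893 -0.   ] z [-0.001  0.    -1.   ]
level turn tool [-0.0004  0.0004  0.    ]
```

>>> play_rows(
  moves=[
    {"delta_pos":[0,0,-40],"angular":[0,0,0]},
    {"delta_pos":[0,0,-40],"angular":[0,0,0]},
    {"delta_pos":[27.9,-15.1,-15.9],"angular":[0,0,0]},
    {"delta_pos":[27.9,-15.1,-15.9],"angular":[0,0,0]},
    {"delta_pos":[27.9,-15.1,-15.9],"angular":[0,0,0]},
    {"delta_pos":[27.9,-15.1,-15.9],"angular":[0,0,0]},
    {"delta_pos":[27.9,-15.1,-15.9],"angular":[0,0,0]},
    {"delta_pos":[27.9,-15.1,-15.9],"angular":[0,0,0]},
    {"delta_pos":[27.9,-15.1,-15.9],"angular":[0,0,0]},
    {"delta_pos":[27.9,-15.1,-15.9],"angular":[0,0,0]},
    {"delta_pos":[27.9,-15.1,-15.9],"angular":[0,0,0]},
    {"delta_pos":[0,0,0],"angular":[0,0,0.078]},
    {"delta_pos":[0,0,0],"angular":[0,0,0.078]},
    {"delta_pos":[0,0,0],"angular":[0,0,0.078]},
    {"delta_pos":[0,0,0],"angular":[0,0,0]},
    {"delta_pos":[0,0,0],"angular":[0,0,0]},
    {"delta_pos":[0,0,0],"angular":[0,0,0]},
  ],
)

```text
time_s: 4.97
eef_pos: [0.6803, -0.0268, 0.2496]
ee_rot: [-3.12, -0.368, 0.001]
force: [0.4, -0.8, -0.9]
width: 0.0089
```

```bash
python3 - <<'E'
from h import *
o=env.get_obs(); print(o["eef_pos"],o["width"],o["joint_positions"].round(2))
C=cam("wrist"); im,D=env.read_camera("wrist"); np.savez("pics/w3.npz",im=im,D=D,R=C[1],p=C[2],K=C[0]); save("w3.png",im)
P=cloud(C,D); hsv=cv2.cvtColor(im,cv2.COLOR_RGB2HSV)
m=(np.abs(P[...,2]-.07)<.005)&(D>0)&(np.hypot(P[...,0]-.65,P[...,1]+.03)<.2)
print("70",m.sum(),np.median(P[m][:,2]),cv2.minAreaRect((P[m][:,:2]*1000).astype(np.float32)))
m=(np.abs(P[...,2]-.046)<.005)&(D>0)&(np.hypot(P[...,0]-.65,P[...,1]+.03)<.06)
print("floor",m.sum(),cv2.minAreaRect((P[m][:,:2]*1000).astype(np.float32)))
E
```

```text
[ 0.68027844 -0.02680655  0.24961206] 0.008875413052782296 [ 0.06  0.53 -0.17  1.38  0.09  1.24 -1.45]
70 8321 0.07008035348846531 ((601.5157470703125, 48.51953887939453), (196.58224487304688, 225.4345703125), 12.337767601013184)
floor 447 ((636.7935180664062, -18.140567779541016), (42.05911636352539, 33.724342346191406), 12.253887176513672)
```

View pics/w3.png

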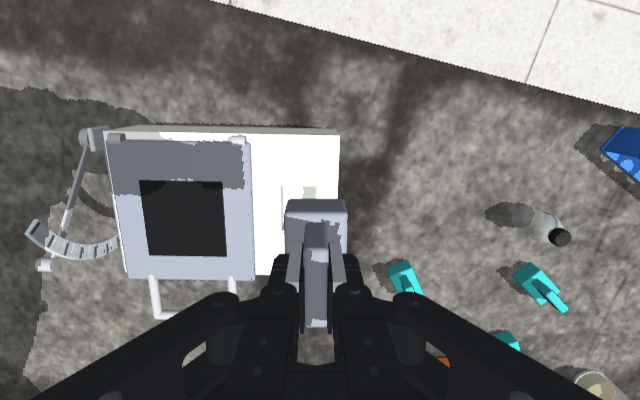

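The wrist view shows the cartridge held level, the recess at (300,195) partly hidden by it, the lid on the left, the pointer arm from (90,135) to its button at (45,265), and the bar at (190,315). I'll back off to see the recess whole.

>>> play_rows(
  moves=[
    {"delta_pos":[-30,-15,0],"angular":[0,0,-0.01]},
    {"delta_pos":[-35,-15,0],"angular":[0,0,-0.01]},
    {"delta_pos":[0,0,0],"angular":[0,0,0]},
    {"delta_pos":[0,0,0],"angular":[0,0,0]},
    {"delta_pos":[0,0,0],"angular":[0,0,0]},
    {"delta_pos":[0,0,0],"angular":[0,0,0]},
  ],
)

```text
time_s: 5.52
eef_pos: [0.6115, -0.0133, 0.2503]
ee_rot: [-3.117, -0.396, -0.002]
force: [0.3, 0.3, -0.9]
width: 0.0088
```

```bash
python3 - <<'E'
from h import *
o=env.get_obs(); print(o["eef_pos"],o["ee_rot"])
C=cam("wrist"); im,D=env.read_camera("wrist"); np.savez("pics/w4.npz",im=im,D=D,R=C[1],p=C[2],K=C[0])
P=cloud(C,D); hsv=cv2.cvtColor(im,cv2.COLOR_RGB2HSV)
ok=(D>0)&(np.hypot(P[...,0]-.64,P[...,1]+.02)<.045)
m=(np.abs(P[...,2]-.046)<.004)&ok
print("floor",m.sum(),cv2.minAreaRect((P[m][:,:2]*1000).astype(np.float32)))
dk=(np.abs(P[...,2]-.07)<.002)
rec=(ok&(P[...,2]<.067)).astype(np.uint8)
cs,_=cv2.findContours(rec,cv2.RETR_EXTERNAL,cv2.CHAIN_APPROX_NONE); c=max(cs,key=cv2.contourArea)
q=np.array([onz(C,u+0.,v+0.,.07)[:2]*1000 for u,v in c[:,0]],np.float32); print("mouth",cv2.minAreaRect(q))
# deck outer edges
m=(np.abs(P[...,2]-.07)<.002)&(hsv[...,2]>200)&(D>0)&(np.hypot(P[...,0]-.64,P[...,1]+.02)<.12)
print("deck",cv2.minAreaRect((P[m][:,:2]*1000).astype(np.float32)))
vis=cv2.resize(im[60:260,60:400],None,fx=2.2,fy=2.2,interpolation=cv2.INTER_CUBIC); save("w4.png",vis)
E
```

```text
[ 0.61147471 -0.01328871  0.25030873] [-3.11655573e+00 -3.95607549e-01 -1.97993611e-03]
floor 1522 ((638.7223510742188, -17.856624603271484), (46.957462310791016, 34.18685531616211), 12.338428497314453)
mouth ((639.9525146484375, -17.46727752685547), (47.838436126708984, 34.09407043457031), 12.249122619628906)
deck ((633.3945922851562, 9.652565002441406), (149.91741943359375, 135.86427307128906), 12.328689575195312)
```

View pics/w4.png

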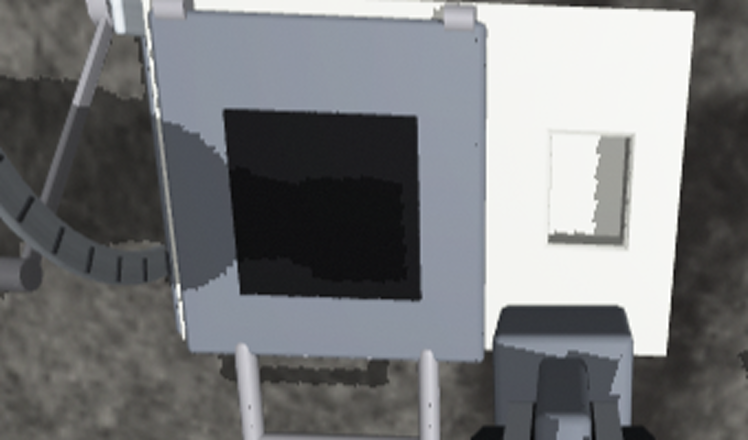

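The crop shows the recess clear at crop (590,188), the lid and both handle rods. The mouth measures 47.8 x 34.1 and the floor 47 x 34 at z 46 mm. The deck is 150 mm deep and the yaw is 12.33°, all consistent with the description.

```bash
python3 - <<'E'
from h import *
w=np.load("pics/w4.npz"); C=(w["K"],w["R"],w["p"],0); P=cloud(C,w["D"]); o=env.get_obs()
Rm=R.from_rotvec(o["ee_rot"]).as_matrix(); T=(P-o["eef_pos"])@Rm*1000
m=(w["D"]>0)&(np.abs(T[...,0])<40)&(np.abs(T[...,1])<20)&(np.abs(T[...,2]-2.7)<3); q=T[m]; print(m.sum(),q.min(0),q.max(0))
m=(w["D"]>0)&(np.abs(T[...,0])<40)&(np.abs(T[...,1])<20)&(T[...,2]>8)&(T[...,2]<30); q=T[m]; print(m.sum(),q.min(0),q.max(0),np.median(q,0))
plan([.6390,-.0179,.115],np.radians(102.33))
E
```

```text
1742 [  1.27653219 -15.02294665  -0.27493284] [22.44349746 15.06044177  5.69903198]
592 [ 20.29085804 -14.74713858   8.0698818 ] [22.62468896 14.86788151 25.3349918 ] [21.99287087 -0.21105481 15.9168576 ]
tool shift mm [ 25.4  11.4 135.1] x [0.968 0.25  0.001] y [ 0.25  -0.968 -0.   ] z [ 0.001  0.    -1.   ]
turn about tool z 0.0372 j7 -1.46
level turn tool [-0.0001 -0.0008  0.    ]
```

>>> play_rows(
  moves=[
    {"delta_pos":[25.8,11.4,15],"angular":[0,0,0]},
    {"delta_pos":[0,0,35],"angular":[0,0,0]},
    {"delta_pos":[0,0,35],"angular":[0,0,0]},
    {"delta_pos":[0,0,35],"angular":[0,0,0]},
    {"delta_pos":[0,0,15],"angular":[0,-0.0008,0.037]},
    {"delta_pos":[0,0,0],"angular":[0,0,0]},
    {"delta_pos":[0,0,0],"angular":[0,0,0]},
    {"delta_pos":[0,0,0],"angular":[0,0,0]},
    {"delta_pos":[0,0,0],"angular":[0,0,0]},
  ],
)

```text
time_s: 6.32
eef_pos: [0.6396, -0.0174, 0.1168]
ee_rot: [3.123, 0.339, 0.003]
force: [0.6, -0.0, 0.1]
width: 0.0091
```

```bash
python3 - <<'E'
from h import *
plan([.6394,-.0178,.100],np.radians(102.33)); print(env.get_obs()["force"])
E
```

```text
tool shift mm [-0.3  0.4 16.8] x [0.977 0.215 0.002] y [ 0.215 -0.977  0.   ] z [ 0.002  0.    -1.   ]
turn about tool z 0.0011 j7 -1.51
level turn tool [ 0.0003 -0.0022  0.    ]
[ 0.58177326 -0.03849618  0.08347842]
```

>>> play_rows(
  moves=[
    {"delta_pos":[-0.3,0.4,8],"angular":[0,-0.002,0.001]},
    {"delta_pos":[0,0,8],"angular":[0,0,0]},
    {"delta_pos":[0,0,4],"angular":[0,0,0]},
    {"delta_pos":[0,0,4],"angular":[0,0,0]},
    {"delta_pos":[0,0,4],"angular":[0,0,0]},
    {"delta_pos":[0,0,0],"angular":[0,0,0]},
    {"delta_pos":[0,0,0],"angular":[0,0,0]},
  ],
)

```text
time_s: 6.9
eef_pos: [0.6377, -0.0178, 0.0865]
ee_rot: [-3.123, -0.337, 0.005]
force: [2.1, 0.6, -1.8]
width: 0.009
```

>>> play_rows(
  moves=[
    {"delta_pos":[0,0,4],"angular":[0,0,0]},
    {"delta_pos":[0,0,4],"angular":[0,0,0]},
    {"delta_pos":[0,0,3],"angular":[0,0,0]},
    {"delta_pos":[0,0,0],"angular":[0,0,0]},
    {"delta_pos":[0,0,0],"angular":[0,0,0]},
  ],
)

```text
time_s: 7.32
eef_pos: [0.6377, -0.0178, 0.0755]
ee_rot: [-3.123, -0.337, 0.005]
force: [1.8, 0.5, -2.2]
width: 0.0091
```

>>> play_rows(
  moves=[
    {"delta_pos":[0,0,2],"angular":[0,0,0]},
    {"delta_pos":[0,0,2],"angular":[0,0,0]},
    {"delta_pos":[0,0,0],"angular":[0,0,0]},
    {"delta_pos":[0,0,0],"angular":[0,0,0]},
  ],
)

```text
time_s: 7.65
eef_pos: [0.6378, -0.0179, 0.0726]
ee_rot: [3.123, 0.336, -0.004]
force: [-0.8, 0.4, 6.5]
width: 0.0089
```

Contact came at the expected height. Now I'll press firmly.

>>> play_rows(
  moves=[
    {"delta_pos":[0,0,2],"angular":[0,0,0]},
    {"delta_pos":[0,0,2],"angular":[0,0,0]},
    {"delta_pos":[0,0,0],"angular":[0,0,0]},
    {"delta_pos":[0,0,0],"angular":[0,0,0]},
  ],
)

```text
time_s: 7.98
eef_pos: [0.6378, -0.0179, 0.0724]
ee_rot: [3.123, 0.336, -0.002]
force: [-14.5, -0.3, 42.0]
width: 0.009
```

>>> play_rows(
  moves=[
    {"delta_pos":[0,0,1.5],"angular":[0,0,0]},
    {"delta_pos":[0,0,0],"angular":[0,0,0]},
    {"delta_pos":[0,0,0],"angular":[0,0,0]},
  ],
)

```text
time_s: 8.23
eef_pos: [0.6379, -0.0179, 0.0724]
ee_rot: [3.123, 0.336, -0.001]
force: [-21.2, -1.9, 57.5]
width: 0.0092
```

>>> play_rows(
  moves=[
    {"delta_pos":[0,0,-2.5],"angular":[0,0,0]},
    {"delta_pos":[0,0,-2.5],"angular":[0,0,0]},
    {"delta_pos":[0,0,0],"angular":[0,0,0]},
  ],
)

```text
time_s: 8.48
eef_pos: [0.6378, -0.018, 0.0725]
ee_rot: [3.123, 0.336, -0.004]
force: [-5.5, -1.0, 18.4]
width: 0.0084
```

>>> play_rows(
  moves=[
    {"delta_pos":[0,0,0],"angular":[0,0,0]},
    {"delta_pos":[0,0,0],"angular":[0,0,0]},
    {"delta_pos":[0,0,0],"angular":[0,0,0]},
    {"delta_pos":[0,0,0],"angular":[0,0,0]},
  ],
  gripper=-0.3,
)

```text
time_s: 8.82
eef_pos: [0.6372, -0.018, 0.0706]
ee_rot: [3.124, 0.337, -0.007]
force: [0.5, -0.6, -0.2]
width: 0.055
```

>>> play_rows(
  moves=[
    {"delta_pos":[0,0,-20],"angular":[0,0,0]},
    {"delta_pos":[0,0,-35],"angular":[0,0,0]},
    {"delta_pos":[0,0,-35],"angular":[0,0,0]},
    {"delta_pos":[-15,-15,-35],"angular":[0,0,0]},
    {"delta_pos":[-15,-15,-35],"angular":[0,0,0]},
    {"delta_pos":[0,0,-20],"angular":[0,0,0]},
    {"delta_pos":[0,0,0],"angular":[0,0,0]},
    {"delta_pos":[0,0,0],"angular":[0,0,0]},
    {"delta_pos":[0,0,0],"angular":[0,0,0]},
    {"delta_pos":[0,0,0],"angular":[0,0,0]},
  ],
)

```text
time_s: 9.65
eef_pos: [0.6019, 0.0046, 0.2496]
ee_rot: [3.123, 0.336, -0.01]
force: [-0.4, 0.0, -0.1]
width: 0.0555
```

```bash
python3 - <<'E'
from h import *
o=env.get_obs(); print(o["eef_pos"],o["ee_rot"],o["time_s"])
C=cam("wrist"); im,D=env.read_camera("wrist"); np.savez("pics/w5.npz",im=im,D=D,R=C[1],p=C[2],K=C[0]); save("w5.png",im)
P=cloud(C,D)
th=np.radians(12.33); A=np.array([[np.cos(th),np.sin(th)],[-np.sin(th),np.cos(th)]])
L=(P[...,:2]-[.6397,-.0177])@A.T*1000; z=P[...,2]*1000; ok=D>0
sh=ok&(np.abs(L[...,0])<20)&(np.abs(L[...,1])<13.5)&(np.abs(L[...,1])>8)&(z<80)
dk=ok&(np.abs(L[...,0])<55)&(np.abs(L[...,0])>30)&(np.abs(L[...,1])<20)
rt=ok&(np.abs(L[...,0])<25)&(np.abs(L[...,1])<12)&(z>95)&(z<110)
for n,m in(("shoulder",sh),("deck",dk),("ribtop",rt)): print(n,m.sum(),np.percentile(z[m],[10,50,90]).round(2))
for s in(-1,1):
    for t in (-1,1):
        m=sh&(L[...,0]*s>8)&(L[...,1]*t>0); print(s,t,m.sum(),np.median(z[m]).round(2))
E
```

```text
[0.60185226 0.00460814 0.24962629] [ 3.12343626  0.33583471 -0.00955289] 9.65
shoulder 505 [68.91 69.97 70.98]
deck 4446 [ 69.5   71.82 309.65]
ribtop 482 [ 98.44  99.95 100.83]
-1 -1 67 70.15
-1 1 69 70.09
1 -1 87 69.83
1 1 90 69.73
```

View pics/w5.png

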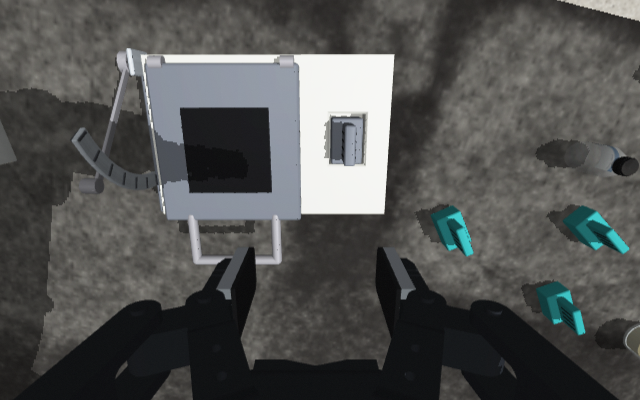

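The view shows the cartridge seated at (347,140). Its shoulders are at about 70 mm, within 0.3 mm at all four corners, and the rib top is at 100 mm, so it is flush. Next: the pointer (hub (125,62), button (90,186)) and the bar at (237,260).

```bash
python3 - <<'E'
from h import *
th=np.radians(12.33); A=np.array([[np.cos(th),np.sin(th)],[-np.sin(th),np.cos(th)]])
for n in("w5","w4","scene0"):
    w=np.load(f"pics/{n}.npz"); C=(w["K"],w["R"],w["p"],0); D=w["D"]; im=w["im"]; P=cloud(C,D)
    L=(P[...,:2]-[.6397,-.0177])@A.T*1000; z=P[...,2]*1000; ok=D>0; x=L[...,0];y=L[...,1]
    hsv=cv2.cvtColor(im,cv2.COLOR_RGB2HSV)
    dk=ok&(np.abs(z-70)<2.5)&(y>-60)&(y<20)&(np.abs(x)<120)
    print(n,"deck x",np.percentile(x[dk],[.3,99.7]).round(1),"y min",np.percentile(y[dk],.5).round(1))
    hb=ok&(np.abs(z-76)<8)&(y>30)&(y<170)&(x<-95)&(x>-150)
    if hb.sum(): print(" bar",hb.sum(),"x",np.percentile(x[hb],[1,50,99]).round(1),"y",np.percentile(y[hb],[2,98]).round(1),"z",np.percentile(z[hb],[50,95]).round(1))
    pt=ok&(y>150)&(y<230)&(z>78)&(z<180)&(np.abs(x)<120)
    if pt.sum():
        print(" y hist",np.histogram(y[pt],np.arange(150,231,5))[0])
    np.savez(f"pics/{n}L.npz",x=x,y=y,z=z,ok=ok)
w=np.load("pics/w5L.npz"); s=slice
for v in range(60,196,6):
    row=[(u,int(w["x"][v,u]),int(w["y"][v,u]),int(w["z"][v,u])) for u in range(70,160,2) if w["ok"][v,u] and w["z"][v,u]>75 and w["y"][v,u]>185]
    print(v,row[:9])
E
```

```text
w5 deck x [-74.1  74.8] y min -39.6
 bar 935 x [-127.9 -120.   -95.4] y [ 66.  157.7] z [78.  79.5]
 y hist [ 584  431  408  436  395  246   44 1857  874  337  104    3    0    0
    0    0]
w4 deck x [-73.3  74.6] y min -39.7
 bar 1259 x [-128.8 -120.9  -95.8] y [ 66.1 157.2] z [78.  79.5]
 y hist [ 595  449  389  428  427  247   42 1995  936  340  102    6    0    0
    0    0]
scene0 deck x [-75.2  73.9] y min -36.7
 bar 180 x [-130.6 -123.2  -95.8] y [ 71.7 162.6] z [76.2 79.7]
 y hist [ 33  25  24  10  15  19  11  19 123  73  18  11   0   0   0   0]
60 [(118, 68, 198, 83), (120, 68, 197, 81), (122, 68, 194, 83), (124, 68, 193, 83), (126, 68, 192, 82), (128, 68, 189, 84), (130, 68, 187, 83), (132, 68, 186, 84), (134, 68, 185, 81)]
66 [(118, 63, 199, 83), (120, 64, 197, 82), (122, 64, 196, 82), (124, 64, 194, 82), (126, 64, 192, 83), (128, 64, 192, 80), (130, 63, 188, 83), (132, 63, 187, 83), (134, 64, 185, 82)]
72 [(122, 58, 195, 86), (124, 59, 193, 85), (126, 59, 193, 82), (128, 59, 193, 78), (130, 59, 189, 84), (132, 59, 187, 83), (134, 59, 186, 83), (138, 59, 186, 76)]
78 [(12
[... 2150 characters left out ...]
9, 148), (104, -15, 187, 148), (106, -16, 187, 146), (108, -16, 186, 145), (112, -17, 186, 139), (114, -18, 186, 137)]
180 [(80, -19, 205, 149), (82, -19, 202, 150), (84, -19, 201, 150), (86, -19, 200, 150), (88, -19, 199, 149), (90, -19, 196, 150), (92, -19, 194, 151), (94, -19, 193, 151), (96, -19, 193, 150)]
186 [(80, -23, 203, 154), (82, -23, 202, 152), (84, -23, 200, 153), (86, -23, 198, 153), (88, -23, 197, 153), (90, -23, 195, 153), (92, -23, 194, 153), (94, -23, 193, 153), (96, -24, 193, 151)]
192 [(82, -28, 204, 151), (84, -28, 202, 151), (86, -28, 200, 152), (88, -28, 200, 150), (90, -28, 198, 151), (92, -28, 196, 152), (94, -28, 195, 151), (96, -28, 193, 151), (98, -29, 193, 149)]
```

```bash
python3 - <<'E'
from h import *
for n in("w5","w4"):
    w=np.load(f"pics/{n}L.npz"); x,y,z,ok=[w[k] for k in("x","y","z","ok")]
    m=ok&(y>190.5)&(y<199)&(x>5)&(x<52)&(z>82)&(z<135)
    X=np.round(x[m]/1.5); pts=[]
    for b in np.unique(X):
        s=X==b; zz=np.sort(z[m][s]); pts.append((x[m][s].mean(),np.median(zz[-max(3,len(zz)//3):])))
    pts=np.array(pts); k=np.polyfit(pts[:,0],pts[:,1],1); print(n,m.sum(),"upper edge",k,"ang",np.arctan(-k[0]).round(4), "offset from hinge", ((np.polyval(k,68)-74)*np.cos(np.arctan(k[0]))).round(2))
    k2=np.polyfit(x[m],z[m],1); print(" all pts ang",np.arctan(-k2[0]).round(4))
    m=ok&(y>198)&(y<212)&(x>-45)&(x<0)&(z>135)&(z<165)
    A=np.c_[x[m],z[m],np.ones(m.sum())]; s=np.linalg.lstsq(A,-(x[m]**2+z[m]**2),rcond=None)[0]; c=-s[:2]/2; r=np.sqrt(c@c-s[2])
    print(" button",m.sum(),c.round(1),r.round(1),"ang",np.arctan2(c[1]-74,68-c[0]).round(4),"R",np.hypot(c[1]-74,68-c[0]).round(1))
# bar centre world
th=np.radians(12.33); B=np.array([[np.cos(th),-np.sin(th)],[np.sin(th),np.cos(th)]])
b=B@np.array([-125,111.])/1000+[.6397,-.0177]; print("bar",b, "hinge",B@np.array([68,111.])/1000+[.6397,-.0177])
plan([b[0],b[1],.15],np.radians(12.33))
E
```

```text
w5 509 upper edge [ -0.81580061 132.66101787] ang 0.6843 offset from hinge 2.47
 all pts ang 0.6721
 button 148 [-24.5 148. ] 5.2 ang 0.6748 R 118.5
w4 541 upper edge [ -0.7876239  131.96670832] ang 0.6671 offset from hinge 3.46
 all pts ang 0.6701
 button 146 [-24.3 148.2] 5.2 ang 0.6772 R 118.5
bar [0.49388011 0.06404692] hinge [0.68242835 0.10526051]
tool shift mm [-92.3 -80.9 100.2] x [ 0.977  0.213 -0.006] y [ 0.213 -0.977 -0.001] z [-0.006 -0.001 -1.   ]
turn about tool z 1.5699 j7 -1.52
level turn tool [-0.0006  0.0061  0.    ]
```

Pointer angle is about 0.676 rad from two views: button fit 0.675 and 0.677, with radius 118.5 as it should be. The bar is at (0.494,0.064), and -125 in x relative to the reader also agrees with the drawing. Next I'll move above the bar and turn by -90°.

>>> play_rows(
  moves=[
    {"delta_pos":[-23,-20,0],"angular":[0,0.006,0]},
    {"delta_pos":[-23,-20,0],"angular":[0,0,0]},
    {"delta_pos":[-23,-20,0],"angular":[0,0,0]},
    {"delta_pos":[-23,-21,0],"angular":[0,0,0]},
    {"delta_pos":[0,0,0],"angular":[0,0,-0.112]},
    {"delta_pos":[0,0,0],"angular":[0,0,-0.112]},
    {"delta_pos":[0,0,0],"angular":[0,0,-0.112]},
    {"delta_pos":[0,0,0],"angular":[0,0,-0.112]},
    {"delta_pos":[0,0,0],"angular":[0,0,-0.112]},
    {"delta_pos":[0,0,0],"angular":[0,0,-0.112]},
    {"delta_pos":[0,0,0],"angular":[0,0,-0.112]},
    {"delta_pos":[0,0,0],"angular":[0,0,-0.112]},
    {"delta_pos":[0,0,0],"angular":[0,0,-0.112]},
    {"delta_pos":[0,0,0],"angular":[0,0,-0.112]},
    {"delta_pos":[0,0,0],"angular":[0,0,-0.112]},
    {"delta_pos":[0,0,0],"angular":[0,0,-0.112]},
    {"delta_pos":[0,0,0],"angular":[0,0,-0.112]},
    {"delta_pos":[0,0,0],"angular":[0,0,-0.114]},
    {"delta_pos":[0,0,0],"angular":[0,0,0]},
    {"delta_pos":[0,0,0],"angular":[0,0,0]},
  ],
  gripper=0,
)

```text
time_s: 11.37
eef_pos: [0.4951, 0.0644, 0.2505]
ee_rot: [1.976, 2.442, 0.002]
force: [-0.1, -0.4, 0.0]
width: 0.0428
```

```bash
python3 - <<'E'
from h import *
plan([.4939,.0640,.12],np.radians(12.33))
C=cam("wrist"); im,D=env.read_camera("wrist"); P=cloud(C,D); save("w6.png",im)
th=np.radians(12.33); A=np.array([[np.cos(th),np.sin(th)],[-np.sin(th),np.cos(th)]])
L=(P[...,:2]-[.6397,-.0177])@A.T*1000; z=P[...,2]*1000; ok=D>0; x=L[...,0];y=L[...,1]
hb=ok&(np.abs(z-76)<6)&(y>75)&(y<145)&(x<-105)&(x>-150)
print(hb.sum(),np.percentile(x[hb],[1,50,99]).round(1),np.percentile(z[hb],[50,90]).round(1),env.get_obs()["width"])
hb=ok&(np.abs(z-76)<6)&(y>30)&(y<180)&(x<-95)&(x>-118)
print("rods y",np.percentile(y[hb],[1,99]).round(1))
E
```

```text
tool shift mm [ -0.2  -1.4 130.5] x [-0.208  0.978  0.001] y [0.978 0.208 0.001] z [ 0.001  0.001 -1.   ]
turn about tool z -0.0052 j7 -0.16
level turn tool [ 0.0013 -0.0007  0.    ]
771 [-130.2 -124.7 -108.3] [77.9 79.2] 0.04287402562402452
rods y [ 67.9 160.1]
```

>>> play_rows(
  moves=[
    {"delta_pos":[-0.2,-1.4,35],"angular":[0.001,-0.001,-0.005]},
    {"delta_pos":[0,0,35],"angular":[0,0,0]},
    {"delta_pos":[0,0,35],"angular":[0,0,0]},
    {"delta_pos":[0,0,30],"angular":[0,0,0]},
    {"delta_pos":[0,0,0],"angular":[0,0,0]},
    {"delta_pos":[0,0,0],"angular":[0,0,0]},
    {"delta_pos":[0,0,0],"angular":[0,0,0]},
  ],
)

```text
time_s: 12.0
eef_pos: [0.4952, 0.0646, 0.1177]
ee_rot: [1.965, 2.448, 0.003]
force: [0.5, 0.1, 0.4]
width: 0.0429
```

```bash
python3 - <<'E'
from h import *
plan([.4939,.0640,.055],np.radians(12.33)); print(env.get_obs()["force"])
E
```

```text
tool shift mm [-0.2 -1.6 62.6] x [-0.216  0.976 -0.001] y [0.976 0.216 0.003] z [ 0.003  0.    -1.   ]
turn about tool z 0.0026 j7 -0.26
level turn tool [0.0031 0.0007 0.    ]
[0.46110045 0.10173002 0.43995906]
```

>>> play_rows(
  moves=[
    {"delta_pos":[-0.2,-1.6,22],"angular":[0.003,0,0.002]},
    {"delta_pos":[0,0,20],"angular":[0,0,0]},
    {"delta_pos":[0,0,20],"angular":[0,0,0]},
    {"delta_pos":[0,0,0],"angular":[0,0,0]},
    {"delta_pos":[0,0,0],"angular":[0,0,0]},
  ],
)

```text
time_s: 12.42
eef_pos: [0.4936, 0.0637, 0.0556]
ee_rot: [1.968, 2.448, -0.001]
force: [0.8, -0.4, -0.3]
width: 0.0428
```

>>> play_rows(
  moves=[
    {"delta_pos":[0,0,0],"angular":[0,0,0]},
    {"delta_pos":[0,0,0],"angular":[0,0,0]},
    {"delta_pos":[0,0,0],"angular":[0,0,0]},
    {"delta_pos":[0,0,0],"angular":[0,0,0]},
    {"delta_pos":[0,0,0],"angular":[0,0,0]},
    {"delta_pos":[0,0,0],"angular":[0,0,0]},
  ],
  gripper=1,
)

```text
time_s: 12.92
eef_pos: [0.4952, 0.0641, 0.0557]
ee_rot: [1.967, 2.446, 0.004]
force: [5.7, 1.1, 4.3]
width: 0.008
```

```bash
python3 - <<'E'
from h import *
o=env.get_obs(); print(o["eef_pos"],o["force"])
Rm=R.from_rotvec(o["ee_rot"]).as_matrix()
h=np.array([.6824,.1053,.074]); u=np.array([np.cos(np.radians(12.33)),np.sin(np.radians(12.33)),0])
g=o["eef_pos"]-.019*Rm[:,2]; d=g-h; print("grasp rel hinge: along",d@u,"z",d[2],"angle",np.arctan2(d[2],-d@u))
# world increments for arc to 0.676 in 14 steps in tool axes
a=np.linspace(0,.676,14); p=np.c_[-.193*np.cos(a),.193*np.sin(a)]
for s in np.diff(p,axis=0): print(((s[0]*u+[0,0,s[1]])@Rm*1000).round(1))
E
```

```text
[0.49519374 0.06407726 0.05569452] [5.73480012 1.12494088 4.31449967]
grasp rel hinge: along -0.19175872048748369 z 0.000694395315476562 angle 0.003621177063157639
[ -0.    0.3 -10. ]
[ -0.    0.8 -10. ]
[-0.   1.3 -9.9]
[-0.   1.9 -9.9]
[-0.   2.4 -9.8]
[-0.   2.9 -9.6]
[-0.   3.4 -9.5]
[-0.   3.8 -9.3]
[-0.   4.3 -9.1]
[-0.   4.8 -8.8]
[-0.   5.2 -8.6]
[-0.   5.7 -8.3]
[-0.   6.1 -8. ]
```

The bar is gripped. I'll lift along the arc and check the forces partway.

>>> play_rows(
  moves=[
    {"delta_pos":[0,1,-6],"angular":[0,0,0]},
    {"delta_pos":[0,0.8,-10],"angular":[0,0,0]},
    {"delta_pos":[0,1.0,-10],"angular":[0,0,0]},
    {"delta_pos":[0,1.4,-9.9],"angular":[0,0,0]},
    {"delta_pos":[0,2.1,-9.8],"angular":[0,0,0]},
    {"delta_pos":[0,2.6,-9.7],"angular":[0,0,0]},
    {"delta_pos":[0,3.1,-9.6],"angular":[0,0,0]},
    {"delta_pos":[0,0,0],"angular":[0,0,0]},
    {"delta_pos":[0,0,0],"angular":[0,0,0]},
  ],
)

```text
time_s: 13.67
eef_pos: [0.5049, 0.0662, 0.1193]
ee_rot: [1.968, 2.448, -0.001]
force: [4.4, 1.5, -5.4]
width: 0.0077
```

```bash
cat >> h.py <<'E'
def lidang():
    o=env.get_obs(); Rm=R.from_rotvec(o["ee_rot"]).as_matrix()
    h=np.array([.6824,.1053,.074]); u=np.array([np.cos(np.radians(12.33)),np.sin(np.radians(12.33)),0])
    d=o["eef_pos"]-.019*Rm[:,2]-h; a=np.arctan2(d[2],-d@u)
    print("ang",a.round(4),"R",np.hypot(d@u,d[2]).round(4),"y",(d@np.cross([0,0,1],u)).round(4),"F",o["force"].round(1),"w",o["width"],"t",o["time_s"],"z",Rm[:,2].round(3))
    return a,u,Rm,d
E
python3 - <<'E'
from h import *
a,u,Rm,d=lidang()
t=np.linspace(a,.655,8); p=np.c_[-.193*np.cos(t),.193*np.sin(t)]; 
for s in np.diff(p,axis=0): print(((s[0]*u+[0,0,s[1]])@Rm*1000).round(1))
E
```

```text
ang 0.3403 R 0.1928 y -0.0003 F [ 4.4  1.5 -5.4] w 0.007674939315955412 t 13.6667 z [ 0.    -0.001 -1.   ]
[-0.   3.1 -8.1]
[-0.   3.4 -8. ]
[-0.   3.8 -7.8]
[-0.   4.1 -7.6]
[-0.   4.5 -7.4]
[-0.   4.8 -7.2]
[-0.   5.1 -7. ]
```

>>> play_rows(
  moves=[
    {"delta_pos":[0,3.1,-8.1],"angular":[0,0,0]},
    {"delta_pos":[0,3.4,-8],"angular":[0,0,0]},
    {"delta_pos":[0,3.8,-7.8],"angular":[0,0,0]},
    {"delta_pos":[0,4.1,-7.6],"angular":[0,0,0]},
    {"delta_pos":[0,4.5,-7.4],"angular":[0,0,0]},
    {"delta_pos":[0,4.8,-7.2],"angular":[0,0,0]},
    {"delta_pos":[0,5.1,-7],"angular":[0,0,0]},
    {"delta_pos":[0,0,0],"angular":[0,0,0]},
    {"delta_pos":[0,0,0],"angular":[0,0,0]},
    {"delta_pos":[0,0,0],"angular":[0,0,0]},
  ],
)

```text
time_s: 14.5
eef_pos: [0.5308, 0.0719, 0.1721]
ee_rot: [-1.966, -2.447, 0.008]
force: [-6.0, -2.1, -2.9]
width: 0.0079
```

```bash
python3 - <<'E'
from h import *
lidang()
th=np.radians(12.33); A=np.array([[np.cos(th),np.sin(th)],[-np.sin(th),np.cos(th)]])
for n in("wrist","scene","top"):
    C=cam(n); im,D=env.read_camera(n); np.savez(f"pics/{n}7.npz",im=im,D=D,R=C[1],p=C[2],K=C[0]); save(n+"7.png",im)
    P=cloud(C,D); L=(P[...,:2]-[.6397,-.0177])@A.T*1000; z=P[...,2]*1000; ok=D>0; x=L[...,0];y=L[...,1]
    m=ok&(x>-50)&(x<50)&(y>48)&(y<174)&(z>84)&(np.abs((z-74)-(68-x)*.77)<22)
    print(n,m.sum())
    if m.sum()>50:
        k=np.polyfit(x[m],z[m],1)
        for _ in range(4):
            r=z-np.polyval(k,x); mm=m&(np.abs(r)<3); k=np.polyfit(x[mm],z[mm],1)
        print(" lid ang",np.arctan(-k[0]).round(4),mm.sum(),"offset top surf",((np.polyval(k,68)-74)*np.cos(np.arctan(k[0]))).round(2))
    m=ok&(y>197)&(y<212)&(x>-45)&(x<0)&(z>130)&(z<165); 
    if m.sum()>30:
        Q=np.c_[x[m],z[m],np.ones(m.sum())]; s=np.linalg.lstsq(Q,-(x[m]**2+z[m]**2),rcond=None)[0]; c=-s[:2]/2
        print(" button",m.sum(),c.round(1),np.sqrt(c@c-s[2]).round(1),"ang",np.arctan2(c[1]-74,68-c[0]).round(4))
s=np.load("pics/scene7.npz")["im"]; save("s7.png",cv2.resize(s[150:300,210:370],(640,600),interpolation=cv2.INTER_CUBIC))
E
```

```text
ang 0.6463 R 0.1944 y -0.0003 F [-6.  -2.1 -2.9] w 0.007904768857933661 t 14.5 z [-0.005 -0.003 -1.   ]
wrist 21238
 lid ang 0.6192 21230 offset top surf 5.05
 button 554 [-23.7 145.7] 7.5 ang 0.6631
scene 893
 lid ang 0.6193 861 offset top surf 4.23
 button 38 [-18.3 142. ] 11.2 ang 0.6673
top 24
```

View pics/wrist7.png

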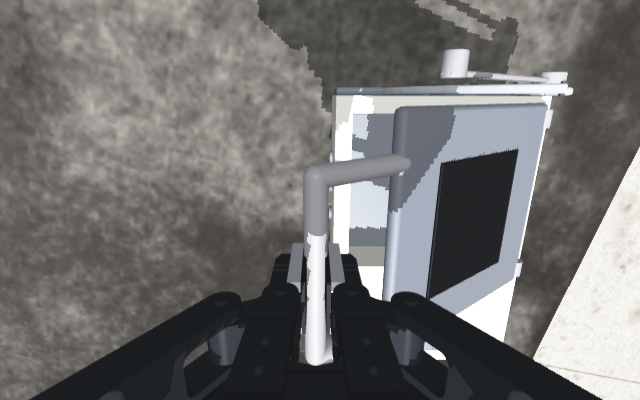

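The wrist view shows the lid raised, the bar between the fingers at (317,300), and the pointer with its button at (455,65) still untouched. The lid plane fits 0.619 rad while the gripper position implies 0.646, so I'll check the methods against each other.

```bash
cat >> h.py <<'E'
from scipy.optimize import least_squares
def measure(C,D):
    th=np.radians(12.33); A=np.array([[np.cos(th),np.sin(th)],[-np.sin(th),np.cos(th)]])
    P=cloud(C,D); L=(P[...,:2]-[.6397,-.0177])@A.T*1000; z=P[...,2]*1000; ok=D>0; x=L[...,0];y=L[...,1]
    m=ok&(x>-45)&(x<50)&(y>48)&(y<174)&(z>72)
    # lid: plane z=ax+by+c, robust
    q=np.c_[x[m],y[m],np.ones(m.sum())]; zz=z[m]
    f=least_squares(lambda k:q@k-zz,[-.5,0,100],loss="soft_l1").x; i=np.abs(q@f-zz)<2
    f=np.linalg.lstsq(q[i],zz[i],rcond=None)[0]; print(" lid",np.arctan(-f[0]).round(4),"cross tilt",f[1].round(4),i.sum(),m.sum())
    m=ok&(y>198)&(y<208)&(x>-45)&(x<0)&(z>135)&(z<165)
    if m.sum()>20:
        r=least_squares(lambda c:np.hypot(x[m]-c[0],z[m]-c[1])-5.2,[-24,148],loss="soft_l1").x; print(" button",m.sum(),r.round(1),"ang",np.arctan2(r[1]-74,68-r[0]).round(4),"R",np.hypot(r[1]-74,68-r[0]).round(1))
    m=ok&(y>190.5)&(y<199)&(x>-10)&(x<50)&(z>82)&(z<145); k=np.polyfit(x[m],z[m],1)if m.sum()>20 else [0]; print(" arm",np.arctan(-k[0]).round(4),m.sum())
    m=ok&(y>135)&(y<150)&(x<-60)&(x>-150)&(z>60)&(z<260)
    if m.sum()>20:
        r=least_squares(lambda c:np.hypot(x[m]-c[0],z[m]-c[1])-5,[x[m].mean(),z[m].mean()-4],loss="soft_l1").x; print(" bar",m.sum(),r.round(1),"ang",np.arctan2(r[1]-74,68-r[0]).round(4),"R",np.hypot(r[1]-74,68-r[0]).round(1))
E
python3 - <<'E'
from h import *
for n in("w3","w4","w5","wrist7","scene7"):
    w=np.load(f"pics/{n}.npz"); print(n); measure((w["K"],w["R"],w["p"],0),w["D"])
E
```

```text
w3
 lid 0.0117 cross tilt 0.0002 11249 11649
 button 120 [-24.3 148.1] ang 0.6766 R 118.3
 arm 0.665 635
 bar 380 [-80.4  77.6] ang 0.0243 R 148.4
w4
 lid 1.0377 cross tilt -2.1612 380 20677
 button 146 [-24.3 148.1] ang 0.6764 R 118.4
 arm 0.6651 646
 bar 463 [-80.9  77.6] ang 0.0239 R 149.0
w5
 lid 1.1767 cross tilt -1.8994 1043 31534
 button 148 [-24.6 148. ] ang 0.6744 R 118.5
 arm 0.6651 589
 bar 448 [-80.   78.4] ang 0.0299 R 148.1
wrist7
 lid 0.6244 cross tilt -0.0079 18365 23365
 button 485 [-25. 148.] ang 0.6724 R 118.9
 arm 0.6744 413
 bar 1127 [-88.5 186.6] ang 0.6237 R 192.8
scene7
 lid 0.6319 cross tilt 0.0019 635 991
 button 26 [-23.7 146.4] ang 0.6683 R 116.9
 arm 0.7141 30
 bar 48 [-71.8  76.2] ang 0.0157 R 139.8
```

The bar fit (0.624, R 192.8) and the lid plane (0.619–0.624) agree, so the lid is at about 0.622. The pointer is at 0.675. I'll raise it by about 0.052 rad.

>>> play_rows(
  moves=[
    {"delta_pos":[0,2.5,-4],"angular":[0,0,0]},
    {"delta_pos":[0,2.5,-4],"angular":[0,0,0]},
    {"delta_pos":[0,0,0],"angular":[0,0,0]},
    {"delta_pos":[0,0,0],"angular":[0,0,0]},
    {"delta_pos":[0,0,0],"angular":[0,0,0]},
    {"delta_pos":[0,0,0],"angular":[0,0,0]},
  ],
)

```text
time_s: 15.15
eef_pos: [0.5368, 0.0732, 0.1803]
ee_rot: [-1.967, -2.448, 0.005]
force: [-5.7, -1.6, -4.4]
width: 0.0077
```

```bash
python3 - <<'E'
from h import *
lidang()
for i in range(2):
    C=cam("wrist"); im,D=env.read_camera("wrist"); measure(C,D)
save("w8.png",im)
E
```

```text
ang 0.699 R 0.1947 y -0.0003 F [-5.7 -1.6 -4.4] w 0.007743687293264488 t 15.15 z [-0.003 -0.002 -1.   ]
 lid 0.6879 cross tilt -0.0122 12366 25858
 button 431 [-25. 148.] ang 0.6722 R 118.9
 arm 0.6714 395
 bar 1136 [-82.3 194.7] ang 0.6766 R 192.7
 lid 0.6874 cross tilt -0.0121 12427 25819
 button 435 [-25. 148.] ang 0.6725 R 118.8
 arm 0.6696 396
 bar 1148 [-82.3 194.7] ang 0.6764 R 192.7
```

```bash
python3 - <<'E'
from h import *
th=np.radians(12.33); A=np.array([[np.cos(th),np.sin(th)],[-np.sin(th),np.cos(th)]])
for n in("wrist","scene"):
    C=cam(n); im,D=env.read_camera(n); P=cloud(C,D); L=(P[...,:2]-[.6397,-.0177])@A.T*1000; z=P[...,2]*1000; x=L[...,0];y=L[...,1]
    for a0 in(.66,.69):
        m=(D>0)&(y>48)&(y<174)
        s=(68-x)*np.cos(a0)+(z-74)*np.sin(a0); a=a0
        for _ in range(5):
            h=(z-74)*np.cos(a)-(68-x)*np.sin(a); s=(68-x)*np.cos(a)+(z-74)*np.sin(a)
            mm=m&(np.abs(h-4)<3)&(s>15)&(s<140); k=np.polyfit(s[mm],h[mm],1); a+=k[0]
        print(n,a0,a.round(4),"offset",k[1].round(2),mm.sum(), "through hinge+4:",np.median(np.arctan(((h[mm]-4))/s[mm])+a).round(4))
E
```

```text
wrist 0.66 0.6778 offset 4.59 18118 through hinge+4: 0.6816
wrist 0.69 0.6778 offset 4.59 18118 through hinge+4: 0.6816
scene 0.66 0.6805 offset 3.45 820 through hinge+4: 0.6736
scene 0.69 0.6805 offset 3.45 820 through hinge+4: 0.6736
```

View pics/w8.png

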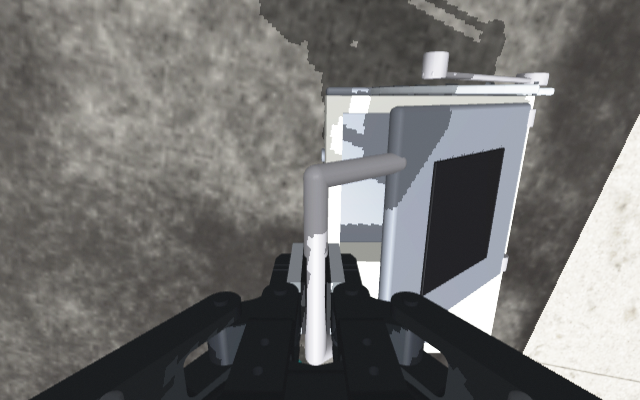

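The view shows the lid parallel to the pointer, with the button at (435,65) undisturbed and the bar firmly between the fingers. The lid is at 0.677 and the pointer at about 0.674, so they agree within noise. I'll hold still and check for creep.

>>> play_rows(
  moves=[
    {"delta_pos":[0,0,0],"angular":[0,0,0]},
    {"delta_pos":[0,0,0],"angular":[0,0,0]},
    {"delta_pos":[0,0,0],"angular":[0,0,0]},
    {"delta_pos":[0,0,0],"angular":[0,0,0]},
    {"delta_pos":[0,0,0],"angular":[0,0,0]},
    {"delta_pos":[0,0,0],"angular":[0,0,0]},
    {"delta_pos":[0,0,0],"angular":[0,0,0]},
    {"delta_pos":[0,0,0],"angular":[0,0,0]},
    {"delta_pos":[0,0,0],"angular":[0,0,0]},
    {"delta_pos":[0,0,0],"angular":[0,0,0]},
  ],
)

```text
time_s: 16.18
eef_pos: [0.5368, 0.0732, 0.1802]
ee_rot: [-1.967, -2.448, 0.005]
force: [-5.6, -1.4, -5.9]
width: 0.0079
```

```bash
python3 - <<'E'
from h import *
lidang(); C=cam("wrist"); im,D=env.read_camera("wrist"); measure(C,D); print(np.abs(env.get_obs()["qd"]).max())
E
```

```text
ang 0.6989 R 0.1947 y -0.0003 F [-5.6 -1.4 -5.9] w 0.007888198464002008 t 16.1833 z [-0.003 -0.002 -1.   ]
 lid 0.6877 cross tilt -0.0123 12432 25846
 button 433 [-24.9 148. ] ang 0.6725 R 118.8
 arm 0.6705 403
 bar 1144 [-82.3 194.7] ang 0.6766 R 192.8
0.0017646042762294782
```

No creep, and the arm is at rest. Handing in.

```bash
python3 -c "
from cell import env
print(env.hand_in())"
```

```text
the job is handed in; nothing more can be done
None
```

I loaded the grey cartridge and pressed it flush. I then raised the lid to the pointer angle and handed in at about 16 s, still holding the bar at rest.

- **Cartridge:** I pressed it down with about 57 N. Afterwards all four shoulder corners measured within 0.3 mm of the 70 mm deck level, and the rib top was at 100 mm as it should be.
- **Lid angle:** The lid is at about 0.677 rad, from a bar fit of 0.6766 and tight lid-plane fits of 0.678 and 0.680. The pointer is at about 0.674 rad (button fits 0.672–0.677).
- **Holding still:** Over a further second nothing moved, and the pull on the gripper was about 6 N down and 6 N sideways.
- **Surroundings:** The pointer still read the same after the lift. I moved clear of the bottle, beaker and carton, but did not re-measure them at the end.

**Checks that disagreed:**
- The gripper position alone implied 0.699 rad, probably because the bar sits a few mm off the nominal grasp point.
- A looser lid-plane fit gave 0.688 rad with many outliers.
- I relied on the camera fits of the bar and lid instead.
- The first move call was refused over its format; nothing moved.

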